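# Scoop the walnuts from the caddy into the nut bowl

### The job

Using the scoop, take the four walnuts out of the wooden caddy, reaching in under its carrying bar, and tip them gently, from close above, into the white ceramic bowl, so that all four lie in the bowl and your fingers never touch a nut. Then lay the scoop down flat on the open table, right way up and clear of the bowl and the caddy, and let go of it. Leave the bowl where it stands, and do not shift or tip the tea glasses, coaster or remote control.

Things in the scene. Friction and masses are not known exactly. Their poses are not given: they have to be found in the camera images.
- scoop: nut scoop, 160 g: steel pan 94 long, 91 wide (86 inside), floor 2 thick, side walls 42 high (16 at the front), back wall 46, open mouth to +x. Wooden handle 20 wide (y), 16 thick, rising backwards at 18 degrees from the back wall at (-46, 0, 40) to (-137, 0, 70). Origin under the middle of the pan; z up when it lies flat
- scoop_grip (a point): middle of the scoop's handle, (-97, 0, 56) mm in the scoop's frame
- scoop_pan (a point): inside the scoop's pan, 21 mm over the middle of its underside
- scoop_lip (a point): middle of the pan's front edge, (47, 0, 0) mm in the scoop's frame
- caddy: fixed open wooden nut caddy: outside 246 (x) x 113 (y), inside 230 x 97, floor top 6 over the table; side walls and far (+x) end wall 45 high, near (-x) end wall 26. The nuts start in its far half, beyond the carrying bar. Origin: centre of the underside; x along its length, z up
- caddy_bar (a point): middle of the carrying bar over the caddy, (5, 0, 157) mm in its frame: a rod 14 thick along y, underside 150 over the table, on flat posts 22 wide outside the side walls (129 over the posts)
- caddy_floor (a point): centre of the caddy's inner floor, under the bar
- bowl: loose empty white ceramic bowl, outer rim radius 85, 55 high, wall 5, 600 g. Origin: centre of the underside
- bowl_in (a point): centre of the bowl's inner floor
- bowl_rim (a point): centre of the bowl's mouth, at rim height
- walnut0: a whole walnut in its shell, a ball of diameter 38, about 18 g; origin at its centre
- walnut1: a whole walnut in its shell, a ball of diameter 38, about 18 g; origin at its centre
- walnut2: a whole walnut in its shell, a ball of diameter 38, about 18 g; origin at its centre
- walnut3: a whole walnut in its shell, a ball of diameter 38, about 18 g; origin at its centre
- glass_a: a small tea glass, rim radius 28, 85 high, standing on the table; leave alone
- glass_b: the second tea glass, the same; leave alone
- coaster: round plastic coaster, radius 40, 5 thick, on the table; leave alone
- remote: black remote control, 170 x 45 x 18, lying on the table; leave alone

How it is judged:
By the outcome, as a careful person would: the job done as asked, in the order asked, and still so for the second after the job is handed in, with the robot touching nothing.
It also fails if it takes over 67 s, if anything falls off the work surface, if the arm or the gripper's body presses on something with over 40 N, if the wrist force passes 120 N, or if a joint passes its speed limit or range.

### The arm

A 7-joint arm with a two-finger parallel gripper is mounted at the origin on the work surface. World frame = base frame: x ahead of the robot, y to its left, z up, the work surface at z = 0. Lengths are in m, angles in rad, forces in N, time in s.
With the tool pointing down it reaches from about 0.4 to 0.85 m from the base axis. Payload 10.4 kg.
Tool frame: the origin (TCP) lies on the centre line of the jaws, within the pads' length; the fingertips stand env.tcp_to_tips ahead of it and the grasp point (between the pads) lies 11 mm behind it (env.tcp_to_tips is the distance from the TCP to the fingertips, in m); z points along the fingers, y is the line along which they close (so a half turn about z gives the same grasp; the last joint's range is limited). The gripper opens to 85 mm and grips with 20 to 120 N. Pads are 22 mm wide; open, the fingers measure 114 mm over their backs; the gripper's body (76 mm by 85 mm) begins 54 mm behind the grasp point. The pads swing forward as they close: fully open they stand 13 mm farther back than shut.
Start: joints at [-0.023, 0.332, -0.065, 1.46, 0.022, 1.35, -0.088], TCP at [0.625, 0, 0.239] pointing down, gripper open.
Joint ranges: [-2.6, 2.6], [-0.5, 2.12], [-1.47, 1.34], [0.16, 2.42], [-1.27, 4.41], [0.06, 2.06], [-2.6, 2.6]. Speed limits (rad/s): [2.22, 2.22, 2.79, 2.79, 3.14, 3.14, 3.14].

### API

Orientations are given as a rotation vector (axis times angle).
In Python, from station import env, vision gives the robot as it stands.
- The arm moves only by the tool carry_out, never from a script. Its argument "steps" is a list that holds one entry, the list of rows, each a list of 7 numbers: the turn, a rotation vector about the tool's x, y, z in degrees, then the shift along the tool's x, y, z in cm, then the finger opening in cm, from 0 to 8.54. In form: [[[ax, ay, az, tx, ty, tz, fingers], ...]]. A call has exactly 8 rows; each row is the pose to reach, as a shift and turn from the pose commanded when the call began, along the tool's axes at that moment; what a row does not reach only later rows make up. A row lasts 1/10 s, in which the tool goes at most 50 mm and 8.59 degrees, less where a joint would pass 70% of its speed; a pose out of reach is approached as far as the arm can. A call with a gripper value outside its range is refused whole. The fingers move at their own pace and stop on an object; the grip force is fixed at half the most. Time passes only in rows, so rows that repeat a pose let the fingers close, or fill a call up. It gives the time, the measured TCP pose, the force, the opening and the grip force at its end, in the units of the state.
- env.get_obs(): the state, without advancing time (a new reading comes with each control period).
- vision.get_image(name): name is "scene" or "side" or "wrist"; returns a dict with "color" (400x640x3 uint8, red, green, blue), "fx", "fy", "cx", "cy" (pixels), "cam_to_world" (4x4, takes a point from camera to world coordinates). Camera axes: x right, y down, z forward; pixel columns grow to the right and rows downward; lengths in m; the calibration is good to about 2 mm. A picture is of the moment at which its call begins. There is no depth.
- env.finish_job(): hands the job in; it is judged then, once.
The state is a dict: "clock": time; "joint_pos": joint angles; "qvel": joint speeds; "tau": joint torques, N m; "tcp_pos": TCP position; "orientation": TCP orientation; "wrist_force": force on the tool from outside, world axes, zero at the start; "ft_torque": the same for the moment, N m; "grip_width": finger opening in m; "grasp_force": force on a finger pad.
Only numpy, scipy, OpenCV 4.12 (cv2) and the standard library are available. Lean on these libraries where they do the work, as an engineer would, in place of code of your own. Each camera call takes 0.05 s, during which the arm holds its last target. There are 200 camera calls.

## Working session

There is one attempt and no reset: what is moved stays moved. The work goes in short steps, Python scripts to look and compute and a tool call to move; the robot and the scene stay as the last step left them, time stands still between calls to the robot, and variables do not carry over. Pictures are saved under pics/ and viewed, at most 10 in all, crops included, and the job is handed in when it is done.

Besides the shell and the picture viewer there is one more tool, called as name([rows], argument=value, ...), one row to a line, values as JSON. carry_out: Moves the arm, as the interface text tells. Its arguments: {"type":"object","properties":{"steps":{"type":"array"}},"required":["steps"]}

```bash
mkdir -p pics; ls; python3 - <<'E'
from station import env, vision
import cv2, numpy as np
print(env.tcp_to_tips)
o=env.get_obs(); print({k:np.round(v,3).tolist() for k,v in o.items()})
for n in ("scene","side"):
    im=vision.get_image(n); cv2.imwrite(f"pics/{n}0.png",im["color"][:,:,::-1])
    print(n,im["fx"],im["fy"],im["cx"],im["cy"]); print(np.round(im["cam_to_world"],3).tolist())
a=cv2.imread("pics/scene0.png");b=cv2.imread("pics/side0.png")
E
```

```text
pics
0.008
{'clock': 0.0, 'joint_pos': [-0.023, 0.333, -0.065, 1.461, 0.022, 1.35, -0.088], 'qvel': [-0.001, 0.0, -0.001, 0.001, 0.001, -0.001, 0.0], 'tau': [0.0, -62.545, 0.05, -39.161, 0.016, 0.01, -0.0], 'tcp_pos': [0.625, 0.0, 0.239], 'orientation': [-2.221, -2.221, 0.002], 'wrist_force': [0.369, 0.343, -0.618], 'ft_torque': [0.011, 0.009, -0.061], 'grasp_force': 0.0, 'grip_width': 0.086}
scene 401.1756926626934 401.1756926626934 320.47660617879217 205.23656892660244
[[0.475, 0.645, -0.598, 1.134], [0.88, -0.334, 0.339, -0.32], [0.019, -0.687, -0.726, 0.802], [0.0, 0.0, 0.0, 1.0]]
side 495.1117154834479 495.1117154834479 313.1763943880673 200.9807943620551
[[-0.853, -0.276, 0.444, 0.116], [-0.522, 0.481, -0.704, 0.738], [-0.019, -0.832, -0.554, 0.694], [0.0, 0.0, 0.0, 1.0]]
```

View pics/scene0.png

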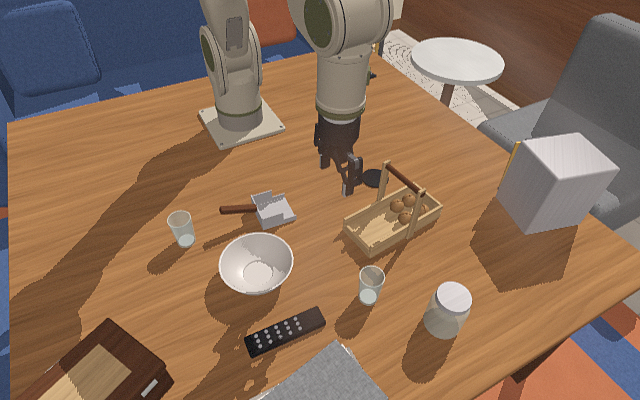

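View pics/side0.png

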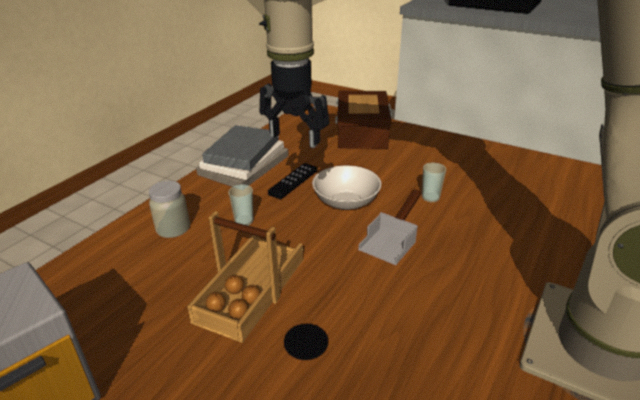

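The scene view shows the scoop at about (265,208) with its handle pointing left, the bowl at (257,265), and the caddy at (392,218) with walnuts near (405,207). The side view shows the walnuts near (233,297) and the scoop pan at (388,238). I'll zoom in next.

```bash
cat > h.py <<'E'
import numpy as np, cv2
from station import env, vision
from scipy.spatial.transform import Rotation as R
def ray(im,u,v):
    T=im["cam_to_world"]; d=T[:3,:3]@np.array([(u-im["cx"])/im["fx"],(v-im["cy"])/im["fy"],1]); return T[:3,3],d/np.linalg.norm(d)
def onz(im,u,v,z):
    o,d=ray(im,u,v); return o+d*(z-o[2])/d[2]
def tri(a,pa,b,pb):
    o1,d1=ray(a,*pa);o2,d2=ray(b,*pb)
    s=np.linalg.lstsq(np.c_[d1,-d2],o2-o1,rcond=None)[0]
    p,q=o1+s[0]*d1,o2+s[1]*d2
    return (p+q)/2,np.linalg.norm(p-q)
def proj(im,p):
    c=np.linalg.inv(im["cam_to_world"])@np.r_[p,1]; return np.array([im["fx"]*c[0]/c[2]+im["cx"],im["fy"]*c[1]/c[2]+im["cy"]])
E
python3 - <<'E'
from h import *
a=cv2.imread("pics/scene0.png");b=cv2.imread("pics/side0.png")
A=cv2.resize(a[155:305,160:460],(800,400),interpolation=cv2.INTER_CUBIC)
A1=cv2.resize(a[155:265,335:445],(600,600),interpolation=cv2.INTER_CUBIC)
B=cv2.resize(b[155:345,180:450],(800,563),interpolation=cv2.INTER_CUBIC)
cv2.imwrite("pics/ca.png",A);cv2.imwrite("pics/cb.png",B)
E
```

```text
(no output)
```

View pics/ca.png

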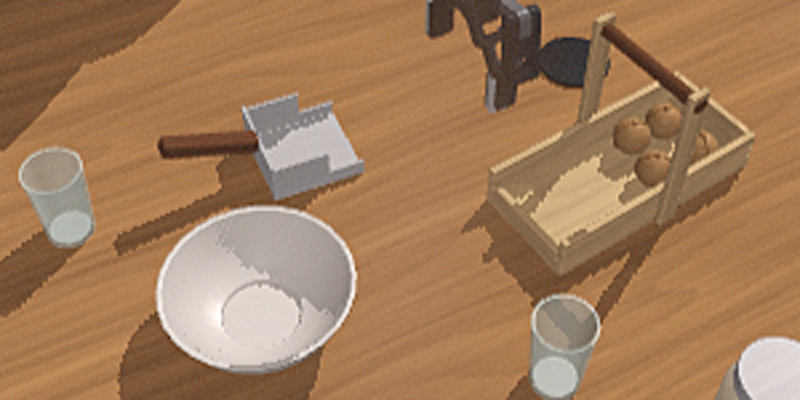

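View pics/cb.png

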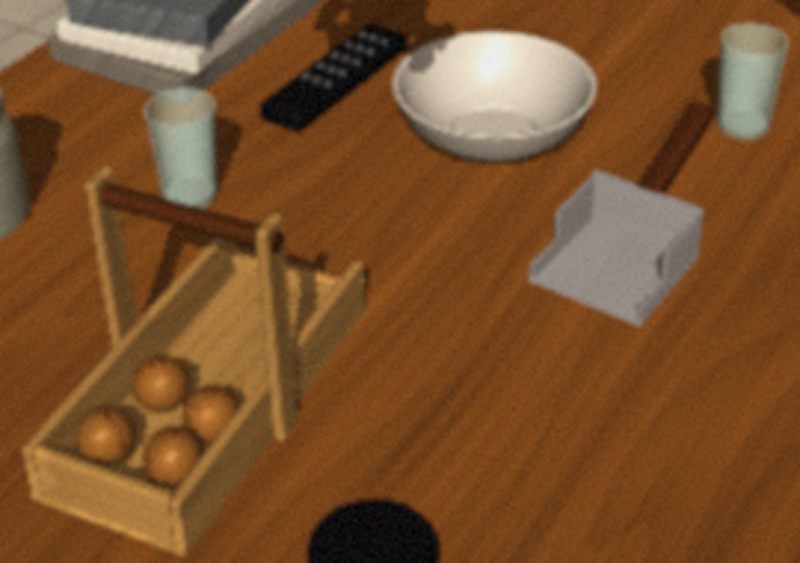

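```bash
python3 - <<'E'
from h import *
S=vision.get_image("scene");D=vision.get_image("side")
s=lambda x,y:(160+x*.375,155+y*.375)
d=lambda x,y:(180+x/2.963,155+y/2.963)
f=lambda n,p:print(n,np.round(np.array(p)*1000).astype(int))
g=lambda n,a,b:print(n,np.round(tri(S,s(*a),D,d(*b))[0]*1000).astype(int),round(tri(S,s(*a),D,d(*b))[1]*1000,1))
print("walnuts z25")
for p in [(107,435),(161,383),(210,412),(173,455)]: f("side",onz(D,*d(*p),.025))
for p in [(632,135),(663,121),(654,169),(705,147)]: f("scene",onz(S,*s(*p),.025))
print("caddy")
for p in [(28,452),(182,498)]: f("far top side",onz(D,*d(*p),.045))
for p in [(678,75),(753,135)]: f("far top scene",onz(S,*s(*p),.045))
for p in [(490,178),(560,250)]: f("near top scene",onz(S,*s(*p),.026))
for p in [(565,272),(747,153)]: f("bottom scene",onz(S,*s(*p),.0))
for p in [(38,495),(182,555)]: f("bottom side",onz(D,*d(*p),.0))
g("barL",(603,24),(270,235));g("barR",(697,100),(103,192))
print("scoop")
for p in [(532,280),(640,325)]: f("lip side",onz(D,*d(*p),0))
for p in [(597,172),(703,212)]: f("back top side",onz(D,*d(*p),.046))
for p in [(243,107)]: f("back top scene",onz(S,*s(*p),.046))
for p in [(278,197),(362,172)]: f("bottom scene",onz(S,*s(*p),0))
f("handle end scene",onz(S,*s(163,147),.07));f("handle end side",onz(D,*d(703,108),.07))
f("handle base scene",onz(S,*s(257,141),.04))
print("bowl")
for im,m,x in ((S,s,[(157,287),(356,285),(255,208)]),(D,d,[(392,90),(597,90),(495,32),(495,125)])):
  for p in x: f("rim",onz(im,*m(*p),.055))
f("bowl floor", onz(S,*s(262,313),.005))
print("others")
f("glass a base",onz(S,*s(72,232),0));f("a side",onz(D,*d(745,122),0));f("glass a rim",onz(S,*s(53,170),.085))
f("glass b base",onz(S,*s(556,378),0));f("glass b rim",onz(S,*s(565,320),.085))
f("coaster",onz(S,*s(575,62),.005));f("coaster side",onz(D,*d(374,557),.005))
for p in [(245,340),(250,356),(325,325),(318,308)]: f("remote",onz(S,*p,.018))
for n,im in(("s",S),("d",D)):
  hsv=cv2.cvtColor(im["color"],cv2.COLOR_RGB2HSV)
E
```

```text
walnuts z25
side [632 270  25]
side [633 215  25]
side [588 220  25]
side [585 262  25]
scene [589 224  25]
scene [588 263  25]
scene [636 216  25]
scene [636 279  25]
caddy
far top side [649 319  45]
far top side [545 301  45]
far top scene [555 303  45]
far top scene [658 316  45]
near top scene [573  67  26]
near top scene [677  79  26]
bottom scene [686  83   0]
bottom scene [647 331   0]
bottom side [655 314   0]
bottom side [547 306   0]
barL [555 188 160] 2.9
barR [673 203 158] 3.9
scoop
lip side [484 -31   0]
lip side [394 -24   0]
back top side [ 475 -121   46]
back top side [ 387 -113   46]
back top scene [ 394 -113   46]
bottom scene [ 480 -116    0]
bottom scene [489 -29   0]
handle end scene [ 432 -205   70]
handle end side [ 427 -210   70]
handle base scene [ 438 -117   40]
bowl
rim [ 569 -259   55]
rim [ 645 -110   55]
rim [ 527 -154   55]
rim [ 666 -132   55]
rim [ 520 -215   55]
rim [ 638 -259   55]
rim [ 568 -128   55]
bowl floor [ 601 -182    5]
others
glass a base [ 430 -305    0]
a side [ 423 -313    0]
glass a rim [ 429 -302   85]
glass b base [775  15   0]
glass b rim [772  14  85]
coaster [456 247   5]
coaster side [444 252   5]
remote [ 749 -271   18]
remote [ 785 -274   18]
remote [ 797 -111   18]
remote [ 755 -105   18]
```

The crops put the scoop pan at about (300,150) in the scene crop, heading along world +y. The caddy heads about +y too, with the four nuts in a 2×2 cluster beyond the bar. The positions from both views agree with the given sizes. I'll write a helper that turns targets into rows, then go to the handle.

```bash
cat >> h.py <<'E'
def rot(psi,lam):  # heading of tool x (deg), lean of fingers forward (deg)
    p,l=np.radians([psi,lam]); c,s=np.cos(p),np.sin(p)
    z=np.array([c*np.sin(l),s*np.sin(l),-np.cos(l)]); x=np.array([c*np.cos(l),s*np.cos(l),np.sin(l)])
    return R.from_matrix(np.c_[x,np.cross(z,x),z])
def state():
    o=env.get_obs(); r=R.from_rotvec(o["orientation"]); x,y,z=r.as_matrix().T
    w=np.cross([0,0,1],z)
    print("t",round(o["clock"],2),"tcp",np.round(o["tcp_pos"]*1000,1),"lean",round(np.degrees(np.arctan2(x[2],-z[2])),1),"head",round(np.degrees(np.arctan2(x[1],x[0])),2),"roll",round(np.degrees(np.arcsin(y[2])),1),
      "F",np.round(o["wrist_force"],1),"grip",np.round(o["grip_width"]*1000,1),np.round(o["grasp_force"],1),"q",np.round(o["joint_pos"],2))
    return np.array(o["tcp_pos"]),r
def go(*targets,frm=None):  # targets (x,y,z mm,psi,lam): rows from commanded pose
    p0,r0=state()
    if frm: p0,r0=np.array(frm[:3])/1000,rot(*frm[3:])
    for t in targets:
        v=np.degrees((r0.inv()*rot(*t[3:])).as_rotvec()); d=r0.inv().apply(np.array(t[:3])/1000-p0)*100
        print("row",np.round(v,2).tolist(),np.round(d,2).tolist())
E
python3 -c "
from h import *
go((427.5,-165.5,150,85.2,30),(427.5,-165.5,46.5,85.2,30))"
```

```text
t 0.2 tcp [624.8   0.  238.8] lean -0.0 head 90.0 roll -0.0 F [-0.4  0.3 -0.4] grip 85.4 0.0 q [-0.02  0.33 -0.06  1.46  0.02  1.35 -0.09]
row [-1.3, 29.99, 4.68] [-16.55, -19.72, 8.9]
row [-1.3, 29.99, 4.68] [-16.55, -19.71, 19.25]
```

carry_out([
  [[-0.2, 5, 0.8, -2.7, -3.3, 1.5, 8.5], [-0.4, 10, 1.6, -5.5, -6.6, 3, 8.5], [-0.6, 15, 2.3, -8.3, -9.9, 4.5, 8.5], [-0.9, 20, 3.1, -11, -13.1, 5.9, 8.5], [-1.1, 25, 3.9, -13.8, -16.4, 7.4, 8.5], [-1.3, 30, 4.7, -16.6, -19.7, 8.9, 8.5], [-1.3, 30, 4.7, -16.6, -19.7, 8.9, 8.5], [-1.3, 30, 4.7, -16.6, -19.7, 8.9, 8.5]],
])

```text
clock: 1.0
tcp_pos: [0.4273, -0.1671, 0.1497]
orientation: [-2.018, -1.848, -0.541]
wrist_force: [0.5, 1.3, 0.0]
grip_width: 0.0851
grasp_force: 0.0
```

```bash
python3 -c "
from h import *
im=vision.get_image('wrist'); cv2.imwrite('pics/w1.png',im['color'][:,:,::-1])
go((427.5,-165.5,46.5,85.2,30))
for a,z in ((-137,.07+.008),(-97,.056+.008),(-50,.041+.008)): 
  p=np.array([.435,-.074,0])+a/1000*np.array([.084,.9965,0])+[0,0,z]; print(proj(im,p))
"
```

```text
t 1.05 tcp [ 428.3 -165.8  150.3] lean 30.0 head 85.18 roll 0.0 F [-0.   0.7 -0. ] grip 84.9 0.0 q [ 0.51  0.24  0.09  1.87 -0.49  1.34  0.71]
row [0.05, -0.01, -0.02] [-5.17, -0.09, 9.01]
[317.70357847 324.64174693]
[317.67111061 266.7511378 ]
[317.63031531 210.95328894]
```

View pics/w1.png

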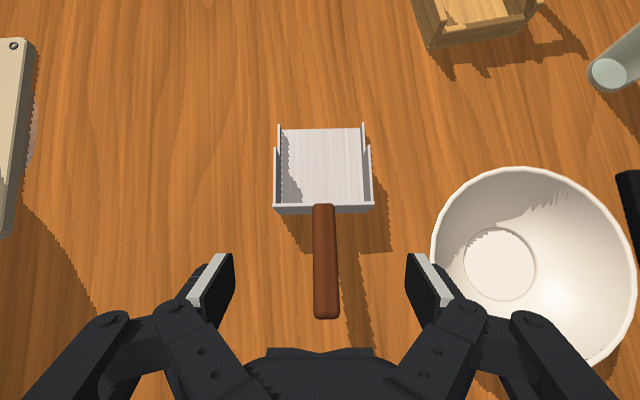

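The wrist view shows the handle at columns 323–326, about 6 mm to the right of the prediction, and the scoop turned about 1.3° more. I'll correct for both and descend.

```bash
python3 -c "
from h import *
go((433,-165.5,46.5,86.5,30),(433,-165.5,106.5,86.5,30),frm=(427.5,-165.5,150,85.2,30))
"
```

```text
t 1.05 tcp [ 428.3 -165.8  150.3] lean 30.0 head 85.18 roll 0.0 F [-0.   0.7 -0. ] grip 84.9 0.0 q [ 0.51  0.24  0.09  1.87 -0.49  1.34  0.71]
row [0.65, 0.0, -1.13] [-5.14, 0.55, 8.99]
row [0.65, 0.0, -1.13] [-2.14, 0.55, 3.79]
```

carry_out([
  [[0.3, 0, -0.6, -1.1, 0.3, 1.9, 8.5], [0.6, 0, -1.1, -2.1, 0.5, 3.8, 8.5], [0.6, 0, -1.1, -3.1, 0.5, 5.5, 8.5], [0.6, 0, -1.1, -4.1, 0.5, 7.2, 8.5], [0.6, 0, -1.1, -5.1, 0.5, 9, 8.5], [0.6, 0, -1.1, -5.1, 0.5, 9, 8.5], [0.6, 0, -1.1, -5.1, 0.5, 9, 5], [0.6, 0, -1.1, -5.1, 0.5, 9, 3]],
])

```text
clock: 1.85
tcp_pos: [0.4342, -0.1654, 0.0481]
orientation: [-1.992, -1.875, -0.536]
wrist_force: [-0.1, 0.6, 0.7]
grip_width: 0.0585
grasp_force: 0.0
```

carry_out([
  [[0, 0, 0, 0, 0, 0, 1], [0, 0, 0, 0, 0, 0, 1], [0, 0, 0, 0, 0, 0, 1], [0, 0, 0, 0, 0, 0, 1], [0, 0, 0, 0, 0, 0, 1], [0, 0, 0, 0, 0, 0, 1], [0, 0, 0, 0, 0, 0, 1], [0, 0, 0, 0, 0, 0, 1]],
])

```text
clock: 2.65
tcp_pos: [0.4335, -0.1657, 0.0474]
orientation: [-1.993, -1.872, -0.536]
wrist_force: [-0.8, -0.9, 6.0]
grip_width: 0.0188
grasp_force: 60.5
```

```bash
python3 -c "
from h import *
im=vision.get_image('side'); cv2.imwrite('pics/d2.png',im['color'][:,:,::-1])
w=vision.get_image('wrist'); 
I=np.hstack([cv2.resize(im['color'][120:320,300:500],(400,400)),cv2.resize(w['color'],(400,250))[:,:] if 0 else cv2.resize(w['color'][0:400,120:520],(400,400))])
cv2.imwrite('pics/g2.png',I[:,:,::-1]); state()
"
```

```text
t 2.75 tcp [ 433.4 -165.7   47.4] lean 30.0 head 86.48 roll 0.1 F [-0.8  0.1  5.6] grip 19.5 60.5 q [ 0.52  0.4   0.07  1.92 -0.52  1.16  0.82]
```

View pics/g2.png

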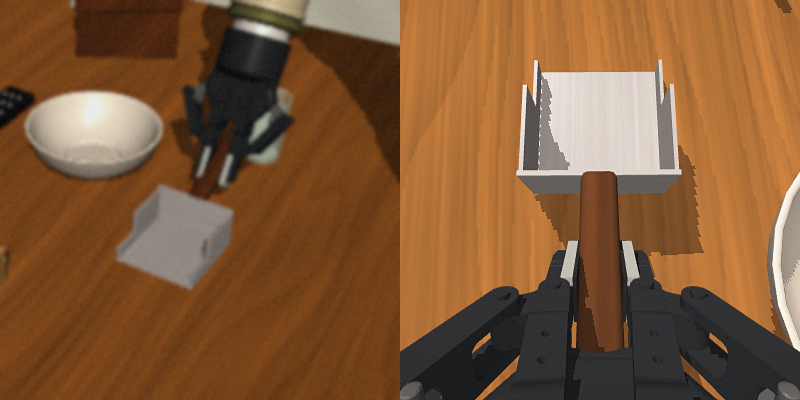

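The scoop is gripped squarely. In the right half, the wrist view has the lip near row 72 between columns 540 and 662, and the back wall top at row 173. I'll work out the scoop's pose relative to the TCP and check the caddy.

```bash
python3 -c "
from h import *
w=vision.get_image('wrist'); p,r=state()
for n,u,v,z in (('lipL',540-280,72,.002),('lipR',660-280,72,.002),('bkL',517-280,172,.046),('bkR',681-280,172,.046)):
  q=onz(w,u,v,z); print(n,np.round(q*1000,1))
go((433.4,-165.7,180,86.5,50),(520,-165,180,95.5,50))
"
```

```text
t 2.8 tcp [ 433.4 -165.7   47.4] lean 30.0 head 86.47 roll 0.1 F [-0.4 -1.8  5.8] grip 19.3 60.5 q [ 0.52  0.4   0.07  1.92 -0.52  1.16  0.82]
lipL [398.8 -22.8   2. ]
lipR [489.4 -28.3   2. ]
bkL [ 392.8 -114.6   46. ]
bkR [ 482.3 -120.2   46. ]
t 2.8 tcp [ 433.4 -165.7   47.4] lean 30.0 head 86.47 roll 0.1 F [-0.4 -1.8  5.8] grip 19.3 60.5 q [ 0.52  0.4   0.07  1.92 -0.52  1.16  0.82]
row [0.14, 19.97, -0.0] [6.64, 0.02, -11.48]
row [5.96, 19.94, -6.93] [7.16, 8.66, -11.16]
```

```bash
cat >> h.py <<'E'
A,C=-93.5,47.4   # TCP in the scoop frame
def sc(x,y,z,psi,tau):  # scoop origin -> TCP target
    t=np.radians(tau); p=np.radians(psi); a=A*np.cos(t)-C*np.sin(t); c=A*np.sin(t)+C*np.cos(t)
    return (x+a*np.cos(p),y+a*np.sin(p),z+c,psi,30+tau)
CX,CY,CH=615,190,95.5
def cad(a,b,z,tau,psi=None):  # scoop origin in caddy frame
    h=np.radians(CH); return sc(CX+a*np.cos(h)-b*np.sin(h),CY+a*np.sin(h)+b*np.cos(h),z,psi or CH,tau)
def sstate():  # scoop origin in world and caddy
    p,r=state(); m=r.as_matrix(); x,z=m[:,0],m[:,2]; l=np.radians(30)
    sx=x*np.cos(l)+z*np.sin(l); sz=x*np.sin(l)-z*np.cos(l)
    o=p*1000-A*sx-C*sz; h=np.radians(CH); d=o-[CX,CY,0]
    print("scoop",np.round(o,1),"caddy",np.round([d[0]*np.cos(h)+d[1]*np.sin(h),-d[0]*np.sin(h)+d[1]*np.cos(h)],1),"tilt",round(np.degrees(np.arcsin(sx[2])),1))
    return o,sx,sz
E
python3 -c "
from h import *
go((433.4,-165.7,137,86.5,30),cad(-210,0,70,0))
"
```

```text
t 2.8 tcp [ 433.4 -165.7   47.4] lean 30.0 head 86.47 roll 0.1 F [-0.4 -1.8  5.8] grip 19.3 60.5 q [ 0.52  0.4   0.07  1.92 -0.52  1.16  0.82]
row [0.14, -0.03, -0.03] [4.49, 0.01, -7.76]
row [4.64, -0.02, -7.82] [9.26, 20.7, -2.69]
```

carry_out([
  [[0, 0, 0, 2.2, 0, -3.9, 1], [0, 0, 0, 4.5, 0, -7.8, 1], [1, 0, -1.6, 5.4, 4, -6.8, 1], [2, 0, -3.2, 6.4, 8, -5.8, 1], [3, 0, -4.8, 7.4, 12.3, -4.7, 1], [3.8, 0, -6.4, 8.3, 16.5, -3.7, 1], [4.6, 0, -7.8, 9.3, 20.7, -2.7, 1], [4.6, 0, -7.8, 9.3, 20.7, -2.7, 1]],
])

```text
clock: 3.6
tcp_pos: [0.6472, -0.1068, 0.1145]
orientation: [-1.815, -2.01, -0.489]
wrist_force: [-0.3, 0.0, -1.8]
grip_width: 0.0192
grasp_force: 60.0
```

```bash
python3 -c "
from h import *
w=vision.get_image('wrist'); sstate(); np.save('w3.npy',w['color'])
cv2.imwrite('pics/w3.png',cv2.resize(w['color'][0:300,120:520],(800,600),interpolation=cv2.INTER_CUBIC)[:,:,::-1])
"
```

```text
t 3.65 tcp [ 645.  -109.   114.8] lean 30.1 head 95.66 roll -0.1 F [-1.  -0.  -1.3] grip 19.3 60.0 q [ 0.33  0.65  0.    1.36 -0.48  1.39  0.58]
scoop [635.6 -15.8  67.6] caddy [-206.9   -0.8] tilt 0.1
```

View pics/w3.png

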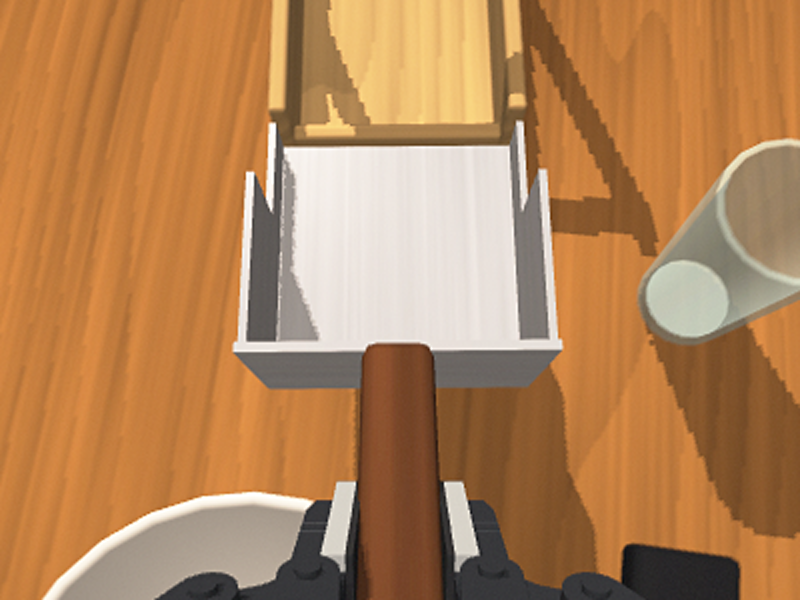

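The wrist view shows the caddy's inner walls at columns of about 290 and 509 (row 100) and 290 and 503 (row 0). The scoop lip runs from 283 to 512, so the two are nearly aligned. I'll cast rays to refine this.

```bash
python3 -c "
from h import *
w=vision.get_image('wrist'); o,sx,sz=sstate()
g=w['color'].astype(int)
for Y in (5,25,45): print(Y,[ (u,g[Y,u].tolist()) for u in range(252,270,1)][::2]); 
for Y in (5,25,45): print(Y,[ (u,g[Y,u].tolist()) for u in range(366,386,1)][::2])
q=lambda X,Y,z:onz(w,120+X/2,Y/2,z)*1000
for Y,ol,il,ir,orr in ((0,275,290,503,520),(95,271.5,289,509.5,526)):
  P=[q(X,Y,.045) for X in (ol,il,ir,orr)]; print(np.round(P,1).tolist(),'mid',np.round((P[0]+P[3])/2,1),np.round((P[1]+P[2])/2,1))
print('near top', np.round([q(295,125,.026),q(500,123,.026)],1).tolist())
z=o[2]/1000
for n,X,Y,h in (('lipL',283,147,.002),('lipR',512,147,.002),('bkL',234,343,.046),('bkR',562,341,.046)): print(n,np.round(q(X,Y,z+h),1))
"
```

```text
t 3.7 tcp [ 643.8 -110.8  115.4] lean 30.0 head 95.5 roll -0.1 F [-0.5 -0.5 -1.6] grip 19.4 60.0 q [ 0.33  0.65  0.01  1.36 -0.48  1.39  0.58]
scoop [634.6 -17.7  68.1] caddy [-208.6    0.4] tilt 0.0
5 [(252, [192, 122, 60]), (254, [196, 125, 61]), (256, [193, 123, 63]), (258, [210, 151, 88]), (260, [244, 200, 123]), (262, [241, 196, 119]), (264, [244, 198, 121]), (266, [159, 119, 74]), (268, [102, 77, 50])]
25 [(252, [193, 123, 60]), (254, [197, 125, 59]), (256, [190, 120, 61]), (258, [239, 193, 118]), (260, [243, 199, 122]), (262, [242, 198, 120]), (264, [233, 181, 110]), (266, [107, 82, 50]), (268, [99, 76, 46])]
45 [(252, [187, 121, 59]), (254, [182, 116, 57]), (256, [179, 113, 56]), (258, [246, 203, 122]), (260, [244, 200, 121]), (262, [243, 200, 122]), (264, [215, 163, 99]), (266, [93, 73, 44]), (268, [101, 78, 49])]
5 [(366, [127, 96, 60]), (368, [125, 95, 58]), (370, [138, 104, 68]), (372, [133, 101, 65]), (374, [202, 153, 93]), (376, [242, 197, 119]), (378, [238, 189, 116]), (380, [242, 196, 119]), (382, [157, 114, 67]), (384, [120, 77, 42])]
25 [(366, [238, 185, 113]), (368, [129, 98, 60]), (370, [128, 98, 62]), (372, [135, 102, 62]), (374, [128, 97, 63]), (376, [240, 188, 114]), (378, [235, 181, 110]), (380, [162, 122, 76]), (382, [164, 125, 76]), (384, [108, 69, 35])]
45 [(366, [244, 198, 122]), (368, [156, 116, 70]), (370, [131, 101, 64]), (372, [138, 104, 66]), (374, [98, 76, 49]), (376, [103, 79, 48]), (378, [244, 195, 118]), (380, [242, 194, 119]), (382, [241, 193, 117]), (384, [203, 153, 92])]
[[567.8, 115.0, 45.0], [574.5, 115.6, 45.0], [669.9, 125.1, 45.0], [677.5, 125.8, 45.0]] mid [622.6 120.4  45. ] [622.2 120.4  45. ]
[[573.3, 66.3, 45.0], [580.8, 67.0, 45.0], [675.7, 76.4, 45.0], [682.8, 77.2, 45.0]] mid [628.   71.7  45. ] [628.3  71.7  45. ]
near top [[580.2, 66.3, 26.0], [674.7, 76.7, 26.0]]
lipL [588.9  25.   70.1]
lipR [674.8  33.5  70.1]
bkL [596.7 -65.1 114.1]
bkR [685.6 -55.7 114.1]
```

```bash
sed -i 's/^CX,CY,CH=.*/CX,CY,CH=612.8,189,96.7/' h.py; python3 -c "
from h import *
go(cad(-130,0,52,0),cad(-60,0,52,0))
"
```

```text
t 3.7 tcp [ 643.8 -110.8  115.4] lean 30.0 head 95.5 roll -0.1 F [-0.5 -0.5 -1.6] grip 19.4 60.0 q [ 0.33  0.65  0.01  1.36 -0.48  1.39  0.58]
row [0.46, -0.04, -1.04] [5.94, 0.27, 5.29]
row [0.46, -0.04, -1.04] [12.0, 0.13, 8.79]
```

carry_out([
  [[0.2, 0, -0.5, 2, 0.1, 1.8, 1], [0.4, 0, -1, 4, 0.2, 3.6, 1], [0.5, 0, -1, 5.9, 0.2, 5.3, 1], [0.5, 0, -1, 8, 0.2, 6.5, 1], [0.5, 0, -1, 10, 0.2, 7.7, 1], [0.5, 0, -1, 12, 0.1, 8.8, 1], [0.5, 0, -1, 12, 0.1, 8.8, 1], [0.5, 0, -1, 12, 0.1, 8.8, 1]],
])

```text
clock: 4.5
tcp_pos: [0.6306, 0.0365, 0.1013]
orientation: [-1.802, -2.025, -0.484]
wrist_force: [0.4, -1.2, -0.8]
grip_width: 0.0187
grasp_force: 60.0
```

```bash
python3 -c "
from h import *
w=vision.get_image('wrist'); sstate()
cv2.imwrite('pics/w4.png',cv2.resize(w['color'][0:240,160:480],(800,600),interpolation=cv2.INTER_CUBIC)[:,:,::-1])
"
```

```text
t 4.55 tcp [630.8  35.4 101.1] lean 30.0 head 96.62 roll 0.1 F [-0.8 -0.7 -2.1] grip 19.0 60.0 q [ 0.17  0.56 -0.06  1.54 -0.51  1.22  0.46]
scoop [620.1 128.2  53.7] caddy [-61.2  -0.2] tilt -0.0
```

View pics/w4.png

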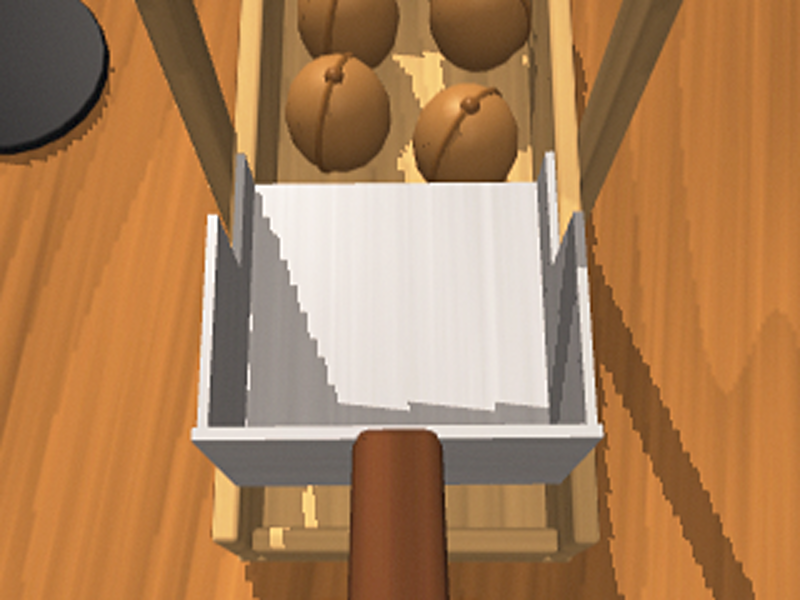

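The wrist view shows the scoop centred near column 396 and the caddy's mid-line near 406, about 3.5 mm to the right. I'll measure the edges numerically.

```bash
python3 -c "
from h import *
w=vision.get_image('wrist'); o,sx,sz=sstate()
b=w['color'].astype(int)[:,:,2]
for v in (3,12,22,35,45,200,206):
  row=cv2.GaussianBlur(w['color'][v-1:v+2].astype(np.float32),(1,3),0).mean(0)[:,2]
  d=np.diff(row); c=[u for u in range(236,410) if abs(d[u])>14 and abs(d[u])==abs(d[u-2:u+3]).max()]
  print(v,[(u,int(d[u])) for u in c if u<276 or u>366])
"
```

```text
t 4.6 tcp [630.8  34.8 101. ] lean 30.0 head 96.57 roll 0.1 F [ 0.4 -0.6 -1.7] grip 19.3 60.0 q [ 0.17  0.56 -0.06  1.54 -0.51  1.22  0.46]
scoop [620.3 127.7  53.5] caddy [-61.8  -0.3] tilt -0.0
3 [(255, 67), (264, -28), (272, 23), (371, 33), (378, 40), (387, -49)]
12 [(240, 17), (255, 30), (263, -41), (272, 21), (370, 24), (379, 35), (387, -41)]
22 [(254, 68), (263, -35), (271, 16), (370, -41), (373, 15), (379, 40), (388, -74), (391, 21)]
35 [(253, 57), (262, -42), (271, 23), (370, -18), (373, 16), (380, 41), (389, -52), (392, 14)]
45 [(253, 50), (262, -33), (273, -25), (371, -25), (380, 36), (389, -56)]
200 [(244, 31), (254, -27), (264, 17), (377, -31), (388, 22), (398, -44), (402, 20)]
206 [(244, 61), (254, -35), (264, 25), (377, -20), (388, 19), (398, -29), (403, 21)]
```

```bash
python3 -c "
from h import *
w=vision.get_image('wrist'); o,sx,sz=sstate()
P=[]
for v,e in ((3,(255,264,378,387)),(22,(254,263,379,388)),(45,(253,262,380,389)),(200,(244,254,388,398)),(206,(244,254,388,398))):
  q=[onz(w,u+.5,v,.045)*1000 for u in e]; m=np.mean(q,0); P.append(m); print(v,np.round(m,1),'inner',round(np.linalg.norm(q[2]-q[1]),1))
P=np.array(P); k=np.polyfit(P[:,1],P[:,0],1); print('heading',90-np.degrees(np.arctan(k[0])), 'x at y189',np.polyval(k,189))
z=o[2]/1000
q=lambda X,Y,h:onz(w,160+X/2.5,Y/2.5,z+h)*1000
L=(q(250,184,.002)+q(541,183,.002))/2;B=(q(192,434,.046)+q(602,430,.046))/2
print('lip',np.round(L,1),'expected',np.round(o+47*sx,1),'back',np.round(B,1),'exp',np.round(o-46.5*sx+46*sz,1))
"
```

```text
t 4.65 tcp [630.9  34.7 100.9] lean 30.0 head 96.55 roll 0.1 F [ 0.3  0.4 -1.6] grip 18.8 60.0 q [ 0.18  0.56 -0.06  1.54 -0.51  1.22  0.46]
scoop [620.3 127.5  53.4] caddy [-61.9  -0.3] tilt -0.0
3 [609.7 246.3  45. ] inner 95.8
22 [611.8 227.8  45. ] inner 95.9
45 [614.3 206.2  45. ] inner 95.8
200 [628.7  78.6  45. ] inner 96.9
206 [629.2  74.2  45. ] inner 96.5
heading 96.44115968972686 x at y189 616.2049018373106
lip [615.4 173.1  55.4] expected [615.  174.2  53.4] back [626.3  82.5  99.4] exp [625.5  81.4  99.5]
```

```bash
sed -i 's/^CX,CY,CH=.*/CX,CY,CH=615.7,189,96.4/' h.py; python3 -c "
from h import *
go(cad(-62,0,48,0),cad(-62,0,20,-2),cad(-62,0,9,-3))
"
```

```text
t 4.65 tcp [630.9  34.7 100.9] lean 30.0 head 96.55 roll 0.1 F [ 0.3  0.4 -1.6] grip 18.8 60.0 q [ 0.18  0.56 -0.06  1.54 -0.51  1.22  0.46]
row [-0.0, 0.03, 0.13] [-0.31, 0.21, 0.45]
row [0.0, -1.97, 0.13] [-1.4, 0.21, 2.68]
row [0.0, -2.97, 0.13] [-1.79, 0.21, 3.54]
```

carry_out([
  [[0, 0, 0.1, -0.3, 0.2, 0.4, 1], [0, -1, 0.1, -0.8, 0.2, 1.4, 1], [0, -2, 0.1, -1.4, 0.2, 2.7, 1], [0, -2.5, 0.1, -1.6, 0.2, 3.1, 1], [0, -3, 0.1, -1.8, 0.2, 3.5, 1], [0, -3, 0.1, -1.8, 0.2, 3.5, 1], [0, -3, 0.1, -1.8, 0.2, 3.5, 1], [0, -3, 0.1, -1.8, 0.2, 3.5, 1]],
])

```text
clock: 5.45
tcp_pos: [0.6328, 0.0377, 0.0619]
orientation: [-1.836, -2.057, -0.442]
wrist_force: [-0.8, -1.2, -1.6]
grip_width: 0.0191
grasp_force: 60.1
```

```bash
python3 -c "
from h import *
sstate()
go(cad(-62,0,7.5,-3),cad(-10,0,7.5,-3),cad(30,0,7.5,-3))
"
```

```text
t 5.45 tcp [632.8  37.7  61.9] lean 27.0 head 96.52 roll 0.0 F [-0.8 -1.2 -1.6] grip 19.1 60.1 q [ 0.14  0.59 -0.05  1.56 -0.48  1.14  0.45]
scoop [622.5 128.    9.7] caddy [-61.4   0. ] tilt -3.0
t 5.45 tcp [632.8  37.7  61.9] lean 27.0 head 96.52 roll 0.0 F [-0.8 -1.2 -1.6] grip 19.1 60.1 q [ 0.14  0.59 -0.05  1.56 -0.48  1.14  0.45]
row [-0.0, -0.0, 0.11] [-0.15, -0.01, 0.17]
row [-0.0, -0.0, 0.11] [4.48, -0.0, 2.53]
row [-0.0, -0.0, 0.11] [8.04, 0.01, 4.35]
```

carry_out([
  [[0, 0, 0.1, -0.1, 0, 0.2, 1], [0, 0, 0.1, 0.5, 0, 0.5, 1], [0, 0, 0.1, 1.1, 0, 0.8, 1], [0, 0, 0.1, 1.8, 0, 1.1, 1], [0, 0, 0.1, 2.5, 0, 1.5, 1], [0, 0, 0.1, 3.2, 0, 1.8, 1], [0, 0, 0.1, 3.8, 0, 2.2, 1], [0, 0, 0.1, 4.5, 0, 2.5, 1]],
])

```text
clock: 6.25
tcp_pos: [0.6266, 0.0896, 0.0596]
orientation: [-1.837, -2.055, -0.44]
wrist_force: [0.2, -1.6, 2.2]
grip_width: 0.0194
grasp_force: 60.6
```

```bash
python3 -c "
from h import *
sstate()
go(cad(40,0,7.5,-3),cad(64,0,7.5,-3),frm=cad(-10,0,7.7,-3))
"
```

```text
t 6.25 tcp [626.6  89.6  59.6] lean 27.0 head 96.41 roll -0.0 F [ 0.2 -1.6  2.2] grip 19.4 60.6 q [ 0.08  0.57 -0.07  1.6  -0.49  1.09  0.38]
scoop [616.3 179.9   7.4] caddy [-9.1  0.4] tilt -3.0
t 6.25 tcp [626.6  89.6  59.6] lean 27.0 head 96.41 roll -0.0 F [ 0.2 -1.6  2.2] grip 19.4 60.6 q [ 0.08  0.57 -0.07  1.6  -0.49  1.09  0.38]
row [0.0, 0.0, 0.0] [4.45, 0.0, 2.29]
row [0.0, 0.0, 0.0] [6.58, 0.0, 3.38]
```

Contact is light (about 4 N). I'll push on into the nuts.

carry_out([
  [[0, 0, 0, 0.6, 0, 0.3, 1], [0, 0, 0, 1.1, 0, 0.6, 1], [0, 0, 0, 1.7, 0, 0.9, 1], [0, 0, 0, 2.2, 0, 1.1, 1], [0, 0, 0, 2.8, 0, 1.4, 1], [0, 0, 0, 3.3, 0, 1.7, 1], [0, 0, 0, 3.9, 0, 2, 1], [0, 0, 0, 4.4, 0, 2.3, 1]],
])

```text
clock: 7.05
tcp_pos: [0.6213, 0.1387, 0.0594]
orientation: [-1.837, -2.055, -0.441]
wrist_force: [0.7, -3.2, 3.7]
grip_width: 0.0192
grasp_force: 60.8
```

```bash
python3 -c "
from h import *
sstate()
go(cad(55,0,7.7,-3),cad(64,0,7.7,-3),frm=cad(40,0,7.7,-3))
w=vision.get_image('wrist');d=vision.get_image('side')
I=np.hstack([cv2.resize(w['color'][0:240,160:480],(400,300)),cv2.resize(d['color'][210:360,180:380],(400,300))]);cv2.imwrite('pics/w5.png',I[:,:,::-1])
"
```

```text
t 7.05 tcp [621.3 138.7  59.4] lean 27.0 head 96.4 roll -0.0 F [ 0.7 -3.2  3.7] grip 19.2 60.8 q [ 0.02  0.56 -0.09  1.62 -0.49  1.04  0.32]
scoop [611.1 229.1   7.2] caddy [40.3  0.1] tilt -3.0
t 7.05 tcp [621.3 138.7  59.4] lean 27.0 head 96.4 roll -0.0 F [ 0.7 -3.2  3.7] grip 19.2 60.8 q [ 0.02  0.56 -0.09  1.62 -0.49  1.04  0.32]
row [0.0, 0.0, 0.0] [1.34, -0.0, 0.68]
row [0.0, 0.0, 0.0] [2.14, 0.0, 1.09]
```

View pics/w5.png

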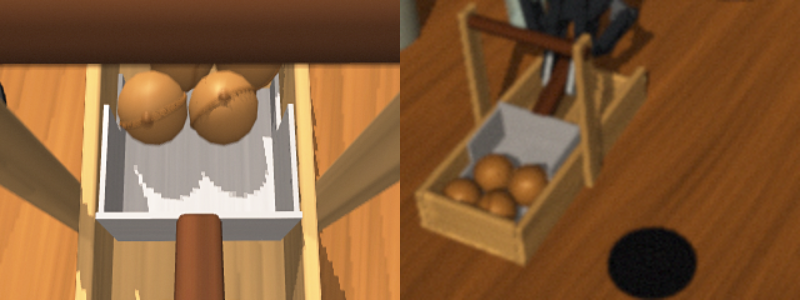

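Two nuts are already in the pan and the other two are against the far wall (side panel, near (460,190) and (497,203)). I'll push to the end wall slowly.

carry_out([
  [[0, 0, 0, 0.4, 0, 0.2, 1], [0, 0, 0, 0.8, 0, 0.4, 1], [0, 0, 0, 1.1, 0, 0.6, 1], [0, 0, 0, 1.4, 0, 0.7, 1], [0, 0, 0, 1.7, 0, 0.9, 1], [0, 0, 0, 2, 0, 1, 1], [0, 0, 0, 2.2, 0, 1.1, 1], [0, 0, 0, 2.2, 0, 1.1, 1]],
])

```text
clock: 7.95
tcp_pos: [0.6181, 0.1637, 0.0594]
orientation: [-1.836, -2.055, -0.441]
wrist_force: [1.0, -0.8, 2.4]
grip_width: 0.0195
grasp_force: 60.4
```

```bash
python3 -c "
from h import *
o,sx,sz=sstate()
f=cad(65,0,7.7,-3)
# tilt back about lip while retreating slightly and lifting
go(cad(67,0,7.7,-3),cad(63,0,9,5),cad(60,0,16,11),cad(56,0,24,16),cad(50,0,32,18),frm=f)
d=vision.get_image('side');cv2.imwrite('pics/d6.png',d['color'][:,:,::-1])
h=cv2.cvtColor(d['color'],cv2.COLOR_RGB2HSV)
for a in (47,-47):
  for b in (45,-45): print(a,b,proj(d,(o+a*sx+b*np.cross(sz,sx))/1000).round())
"
```

```text
t 7.95 tcp [618.1 163.7  59.4] lean 27.0 head 96.45 roll -0.0 F [ 1.  -0.8  2.4] grip 19.5 60.4 q [-0.01  0.55 -0.1   1.63 -0.49  1.02  0.29]
scoop [607.8 254.1   7.2] caddy [65.5  0.6] tilt -3.0
t 7.95 tcp [618.1 163.7  59.4] lean 27.0 head 96.45 roll -0.0 F [ 1.  -0.8  2.4] grip 19.5 60.4 q [-0.01  0.55 -0.1   1.63 -0.49  1.02  0.29]
row [0.0, 0.0, 0.0] [0.18, 0.0, 0.09]
row [-0.0, 8.0, 0.0] [-1.29, -0.0, 0.68]
row [-0.0, 14.0, -0.0] [-2.02, -0.0, 0.68]
row [0.0, 19.0, -0.0] [-2.61, -0.0, 0.48]
row [0.0, 21.0, -0.0] [-3.0, 0.0, -0.21]
47 45 [240. 334.]
47 -45 [199. 319.]
-47 45 [265. 298.]
-47 -45 [226. 285.]
```

```bash
python3 -c "
from h import *
go(cad(67,0,8,-3),cad(66,0,9,1),cad(65,0,13,5),cad(63,0,19,11),cad(61,0,26,16),cad(59,0,33,19),cad(56,0,40,20),frm=cad(65.3,0,7.4,-3))
"
```

```text
t 8.0 tcp [618.1 163.7  59.3] lean 27.1 head 96.44 roll -0.1 F [0.6 0.4 2.4] grip 19.5 60.4 q [-0.01  0.55 -0.1   1.63 -0.49  1.02  0.29]
row [0.0, 0.0, 0.0] [0.18, 0.0, 0.02]
row [-0.0, 4.0, 0.0] [-0.46, 0.0, 0.31]
row [-0.0, 8.0, 0.0] [-0.94, 0.0, 0.37]
row [-0.0, 14.0, -0.0] [-1.63, -0.0, 0.51]
row [0.0, 19.0, -0.0] [-2.09, -0.0, 0.49]
row [-0.0, 22.0, -0.0] [-2.27, 0.0, 0.22]
row [-0.0, 23.0, -0.0] [-2.32, -0.0, -0.39]
```

carry_out([
  [[0, 0, 0, 0.2, 0, 0, 1], [0, 4, 0, -0.5, 0, 0.3, 1], [0, 8, 0, -0.9, 0, 0.4, 1], [0, 12, 0, -1.4, 0, 0.5, 1], [0, 16, 0, -1.8, 0, 0.5, 1], [0, 19, 0, -2.1, 0, 0.5, 1], [0, 22, 0, -2.3, 0, 0.2, 1], [0, 23, 0, -2.3, 0, -0.4, 1]],
])

```text
clock: 8.8
tcp_pos: [0.6196, 0.1395, 0.0503]
orientation: [-1.592, -1.776, -0.739]
wrist_force: [0.3, -1.0, -2.2]
grip_width: 0.0191
grasp_force: 60.1
```

```bash
python3 -c "
from h import *
o,sx,sz=sstate()
w=vision.get_image('wrist');d=vision.get_image('side')
for n,c,r in (('caddy',[CX-3,CY+100,20],0),): print(proj(d,np.array(c)/1000))
def br(im): 
  h=cv2.cvtColor(im['color'],cv2.COLOR_RGB2HSV); return cv2.inRange(h,(5,140,60),(15,215,210))
cv2.imwrite('pics/c7.png',np.hstack([cv2.resize(w['color'][0:240,160:480],(400,300)),cv2.resize(d['color'][210:360,180:380],(400,300))])[:,:,::-1])
go(cad(-20,0,50,20),cad(-60,0,110,20),frm=cad(56,0,40,20))
"
```

```text
t 8.8 tcp [619.6 139.5  50.3] lean 50.1 head 96.04 roll -0.3 F [ 0.3 -1.  -2.2] grip 19.1 60.1 q [ 0.27  0.73 -0.22  1.58 -0.77  1.19  0.63]
scoop [608.  243.   37.9] caddy [54.5  1.7] tilt 20.1
[217.74532384 314.21317091]
t 8.9 tcp [620.9 139.8  52.2] lean 50.0 head 96.26 roll -0.1 F [ 0.1  0.2 -2.1] grip 18.9 60.3 q [ 0.27  0.73 -0.22  1.58 -0.77  1.19  0.63]
row [0.0, 0.0, 0.0] [-4.12, 0.0, -6.46]
row [0.0, 0.0, 0.0] [-2.09, -0.0, -13.39]
```

View pics/c7.png

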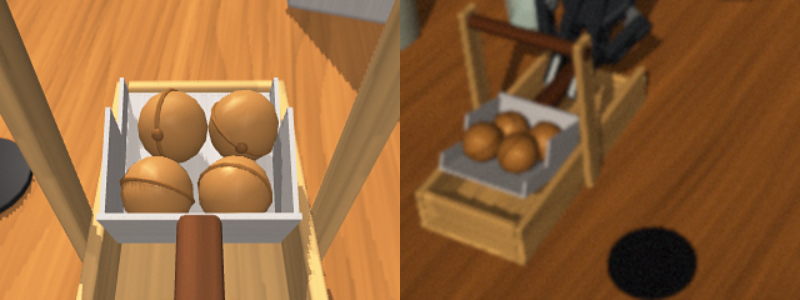

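The pictures show all four nuts held in the tilted scoop. I'll back it out under the bar.

```bash
python3 -c "
from h import *
go(cad(-70,0,56,20),frm=cad(56,0,40,20))
B=(600,-183)
a=cad(-70,0,56,20); b=cad(-140,0,110,20); print(a);print(b)
c=sc(602,-225,100,93,20); print(c)
go(b,c,frm=a)
"
```

```text
t 8.9 tcp [620.9 139.8  52.2] lean 50.0 head 96.26 roll -0.1 F [ 0.1  0.2 -2.1] grip 18.9 60.3 q [ 0.27  0.73 -0.22  1.58 -0.77  1.19  0.63]
row [0.0, 0.0, 0.0] [-6.87, 0.0, -10.68]
(np.float64(635.1037330898296), np.float64(16.011822263304495), np.float64(68.56254682430203), 96.4, 50)
(np.float64(642.9065583442723), np.float64(-53.55193207793725), np.float64(122.56254682430203), 96.4, 50)
(np.float64(607.4467607505867), np.float64(-328.93038638729814), np.float64(112.56254682430203), 93, 50)
t 8.9 tcp [620.9 139.8  52.2] lean 50.0 head 96.26 roll -0.1 F [ 0.1  0.2 -2.1] grip 18.9 60.3 q [ 0.27  0.73 -0.22  1.58 -0.77  1.19  0.63]
row [0.0, 0.0, 0.0] [-0.36, -0.0, -8.83]
row [-2.6, -0.0, 2.19] [-18.47, -6.59, -28.85]
```

carry_out([
  [[0, 0, 0, -0.2, 0, -0.3, 1], [0, 0, 0, -0.9, 0, -1.3, 1], [0, 0, 0, -1.9, 0, -2.7, 1], [0, 0, 0, -3.2, 0, -4.6, 1], [0, 0, 0, -4.4, 0, -6.4, 1], [0, 0, 0, -5.6, 0, -8.1, 1], [0, 0, 0, -6.5, 0, -9.5, 1], [0, 0, 0, -6.9, 0, -10.3, 1]],
])

```text
clock: 9.7
tcp_pos: [0.635, 0.0155, 0.0658]
orientation: [-1.594, -1.779, -0.742]
wrist_force: [0.2, -0.2, -1.7]
grip_width: 0.019
grasp_force: 60.2
```

```bash
python3 -c "
from h import *
o,sx,sz=sstate()
for n,box in (('scene',(210,225,300,300)),('side',(305,160,390,215))):
  im=vision.get_image(n); h=cv2.cvtColor(im['color'],cv2.COLOR_RGB2HSV); x0,y0,x1,y1=box
  m=np.zeros(h.shape[:2],np.uint8); m[y0:y1,x0:x1]=cv2.inRange(h,(0,0,90),(180,75,255))[y0:y1,x0:x1]
  c=max(cv2.findContours(m,0,1)[0],key=cv2.contourArea); c=cv2.convexHull(c)[:,0]
  P=np.array([onz(im,*q,.055)[:2]*1000 for q in c])
  # upper (far) hull points belong to rim: keep image upper part
  k=c[:,1]<np.median(c[:,1])+2
  Q=P[k]; A_=np.c_[2*Q,np.ones(len(Q))]; s=np.linalg.lstsq(A_,(Q**2).sum(1),rcond=None)[0]
  print(n,'bowl',np.round(s[:2],1),'r',round(np.sqrt(s[2]+s[0]**2+s[1]**2),1),cv2.boundingRect(c),k.sum())
im=vision.get_image('scene'); print(im['color'][200:214,400:412,0].mean())
go(cad(-140,0,110,20),frm=cad(-70,0,54,20))
"
```

```text
t 9.7 tcp [635.   15.5  65.8] lean 49.9 head 96.27 roll -0.0 F [ 0.2 -0.2 -1.7] grip 19.0 60.2 q [ 0.39  0.78 -0.15  1.44 -0.71  1.37  0.68]
scoop [623.5 119.   53.1] caddy [-70.5   0. ] tilt 19.9
scene bowl [ 555.  -168.6] r 115.9 (210, 225, 90, 70) 11
side bowl [ 603.6 -201.7] r 73.0 (323, 166, 58, 43) 13
188.17857142857142
t 9.85 tcp [634.8  18.1  66. ] lean 50.0 head 96.38 roll -0.0 F [-0.2 -0.3 -2.9] grip 19.2 60.2 q [ 0.38  0.78 -0.15  1.44 -0.71  1.37  0.68]
row [0.0, 0.0, 0.0] [-0.21, -0.0, -8.96]
```

```bash
cat >> h.py <<'E'
def lip(y,z,tau,x=600,psi=96.4):
    t,p=np.radians([tau,psi]); c=47*np.cos(t); return sc(x-c*np.cos(p),y-c*np.sin(p),z-47*np.sin(t),psi,tau)
E
python3 -c "
from h import *
m=cad(-140,0,110,20)
go(m,frm=cad(-70,0,54,20))
print('then'); go(lip(-212,115,20),frm=m)
"
```

```text
t 9.85 tcp [634.8  18.1  66. ] lean 50.0 head 96.38 roll -0.0 F [-0.2 -0.3 -2.9] grip 19.2 60.2 q [ 0.38  0.78 -0.15  1.44 -0.71  1.37  0.68]
row [0.0, 0.0, 0.0] [-0.21, -0.0, -8.96]
then
t 9.85 tcp [634.8  18.1  66. ] lean 50.0 head 96.38 roll -0.0 F [-0.2 -0.3 -2.9] grip 19.2 60.2 q [ 0.38  0.78 -0.15  1.44 -0.71  1.37  0.68]
row [0.0, 0.0, 0.0] [-20.19, -6.03, -22.34]
```

carry_out([
  [[0, 0, 0, 0, 0, -0.3, 1], [0, 0, 0, 0, 0, -1.2, 1], [0, 0, 0, 0, 0, -2.6, 1], [0, 0, 0, -0.1, 0, -4.3, 1], [0, 0, 0, -0.1, 0, -6, 1], [0, 0, 0, -0.2, 0, -7.6, 1], [0, 0, 0, -0.2, 0, -8.6, 1], [0, 0, 0, -0.2, 0, -9, 1]],
])

```text
clock: 10.65
tcp_pos: [0.6429, -0.053, 0.123]
orientation: [-1.593, -1.78, -0.742]
wrist_force: [0.7, -0.4, -2.6]
grip_width: 0.0194
grasp_force: 60.2
```

carry_out([
  [[0, 0, 0, -0.3, -0.1, -0.4, 1], [0, 0, 0, -1.2, -0.4, -1.4, 1], [0, 0, 0, -2.6, -0.8, -2.9, 1], [0, 0, 0, -4.1, -1.2, -4.6, 1], [0, 0, 0, -5.7, -1.7, -6.3, 1], [0, 0, 0, -7.2, -2.2, -8, 1], [0, 0, 0, -8.7, -2.6, -9.7, 1], [0, 0, 0, -10.2, -3, -11.3, 1]],
])

```text
clock: 11.45
tcp_pos: [0.6289, -0.209, 0.1159]
orientation: [-1.593, -1.779, -0.741]
wrist_force: [-0.2, -0.1, -2.3]
grip_width: 0.0191
grasp_force: 60.1
```

carry_out([
  [[0, 0, 0, -1.5, -0.5, -1.7, 1], [0, 0, 0, -3, -0.9, -3.3, 1], [0, 0, 0, -4.5, -1.4, -5, 1], [0, 0, 0, -6, -1.8, -6.6, 1], [0, 0, 0, -7.5, -2.3, -8.3, 1], [0, 0, 0, -8.8, -2.7, -9.8, 1], [0, 0, 0, -9.7, -2.9, -10.7, 1], [0, 0, 0, -10, -3, -11, 1]],
])

```text
clock: 12.25
tcp_pos: [0.6149, -0.3599, 0.1091]
orientation: [-1.594, -1.777, -0.74]
wrist_force: [0.6, -0.8, -2.3]
grip_width: 0.0189
grasp_force: 60.2
```

```bash
python3 -c "
from h import *
o,sx,sz=sstate(); print('lip',np.round(o+47*sx,1))
w=vision.get_image('wrist')
im=w['color']; h=cv2.cvtColor(im,cv2.COLOR_RGB2HSV)
# bowl rim seen by wrist: white pixels just outside the pan
m=cv2.inRange(h,(0,0,120),(180,70,255)); 
for v in range(0,240,20):
  r=np.flatnonzero(m[v]); 
  if len(r):
    s=np.split(r,np.flatnonzero(np.diff(r)>3)+1); print(v,[(int(a[0]),int(a[-1])) for a in s if len(a)>4])
f=lip(-212,115,20)
go(lip(-212,85,10),lip(-212,63,0),frm=f)
"
```

```text
t 12.25 tcp [ 614.9 -359.9  109.1] lean 50.0 head 96.09 roll -0.2 F [ 0.6 -0.8 -2.3] grip 18.9 60.2 q [ 0.71  1.16 -0.01  0.64 -0.6   1.98  0.76]
scoop [ 603.5 -256.5   96.5] caddy [-441.3   61.8] tilt 20.0
lip [ 598.7 -212.6  112.6]
0 [(0, 52), (458, 500), (605, 627)]
20 [(0, 28), (452, 489), (506, 554), (621, 639)]
40 [(0, 4), (444, 479)]
60 [(302, 349), (449, 469)]
80 [(262, 277), (316, 333), (374, 392), (597, 639)]
100 [(243, 247), (261, 269), (383, 407), (553, 572), (615, 639)]
120 [(239, 246), (261, 276), (319, 332), (385, 411), (554, 588), (633, 639)]
140 [(241, 245), (309, 318), (372, 378), (385, 406), (555, 605)]
160 [(240, 244), (385, 398), (467, 473), (480, 485), (562, 621)]
180 [(94, 117), (242, 300), (338, 396), (471, 477), (482, 490), (495, 502), (570, 637)]
200 [(24, 30), (67, 134), (475, 479), (486, 493), (499, 506), (579, 639)]
220 [(67, 147), (587, 639)]
t 12.3 tcp [ 615.1 -359.5  109.1] lean 50.0 head 96.11 roll -0.2 F [ 0.3 -0.1 -2.3] grip 19.2 60.2 q [ 0.71  1.16 -0.01  0.64 -0.6   1.98  0.76]
row [0.0, -10.0, -0.0] [-0.22, 0.0, 0.4]
row [0.0, -20.0, 0.0] [0.41, 0.0, 0.66]
```

```bash
python3 -c "
from h import *
L=lambda z,t:lip(-212,z,t)
go(L(105,17),L(97,14),L(90,11),L(83,8),L(76,5),L(69,3),L(65,1),frm=lip(-212.6,112.6,20,x=598.7,psi=96.2))
print(2);go(L(61,-3),L(58,-6),L(56,-9),L(54,-12),L(52,-16),frm=L(65,1))
print(3);go(L(51,-20),L(50,-24),L(49,-28),L(49,-32),frm=L(52,-16))
print(4);go(L(49,-36),L(49,-40),L(49,-44),frm=L(49,-32))
"
```

```text
t 12.3 tcp [ 615.1 -359.5  109.1] lean 50.0 head 96.11 roll -0.2 F [ 0.3 -0.1 -2.3] grip 19.2 60.2 q [ 0.71  1.16 -0.01  0.64 -0.6   1.98  0.76]
row [0.15, -3.0, -0.13] [0.04, 0.19, 0.03]
row [0.15, -6.0, -0.14] [0.05, 0.19, 0.07]
row [0.14, -9.0, -0.14] [0.16, 0.19, 0.09]
row [0.14, -12.0, -0.14] [0.29, 0.19, 0.14]
row [0.14, -15.0, -0.15] [0.44, 0.19, 0.23]
row [0.13, -17.0, -0.15] [0.37, 0.19, 0.46]
row [0.13, -19.0, -0.15] [0.54, 0.19, 0.51]
2
t 12.3 tcp [ 615.1 -359.5  109.1] lean 50.0 head 96.11 roll -0.2 F [ 0.3 -0.1 -2.3] grip 19.2 60.2 q [ 0.71  1.16 -0.01  0.64 -0.6   1.98  0.76]
row [0.0, -4.0, -0.0] [0.59, 0.0, -0.31]
row [-0.0, -7.0, -0.0] [1.07, -0.0, -0.51]
row [-0.0, -10.0, 0.0] [1.62, -0.0, -0.76]
row [0.0, -13.0, 0.0] [2.19, -0.0, -0.98]
row [-0.0, -17.0, 0.0] [3.01, -0.0, -1.26]
3
t 12.3 tcp [ 615.1 -359.5  109.1] lean 50.0 head 96.11 roll -0.2 F [ 0.3 -0.1 -2.3] grip 19.2 60.2 q [ 0.71  1.16 -0.01  0.64 -0.6   1.98  0.76]
row [0.0, -4.0, -0.0] [0.78, 0.0, -0.56]
row [0.0, -8.0, -0.0] [1.6, 0.0, -1.06]
row [-0.0, -12.0, -0.0] [2.46, 0.0, -1.5]
row [-0.0, -16.0, -0.0] [3.37, 0.0, -1.98]
4
t 12.3 tcp [ 615.1 -359.5  109.1] lean 50.0 head 96.11 roll -0.2 F [ 0.3 -0.1 -2.3] grip 19.2 60.2 q [ 0.71  1.16 -0.01  0.64 -0.6   1.98  0.76]
row [0.0, -4.0, -0.0] [0.8, 0.0, -0.66]
row [0.0, -8.0, -0.0] [1.64, -0.0, -1.26]
row [-0.0, -12.0, 0.0] [2.53, -0.0, -1.79]
```

carry_out([
  [[0.1, -3, -0.1, 0, 0.1, 0, 1], [0.1, -6, -0.1, 0, 0.2, 0.1, 1], [0.1, -9, -0.1, 0.2, 0.2, 0.1, 1], [0.1, -12, -0.1, 0.3, 0.2, 0.1, 1], [0.1, -15, -0.1, 0.4, 0.2, 0.2, 1], [0.1, -17, -0.1, 0.4, 0.2, 0.5, 1], [0.1, -19, -0.1, 0.5, 0.2, 0.5, 1], [0.1, -19, -0.1, 0.5, 0.2, 0.5, 1]],
])

```text
clock: 13.1
tcp_pos: [0.6183, -0.3485, 0.1127]
orientation: [-1.791, -2.014, -0.497]
wrist_force: [0.6, 0.2, -1.3]
grip_width: 0.0192
grasp_force: 60.1
```

```bash
python3 -c "
from h import *
o,sx,sz=sstate(); print('lip',np.round(o+47*sx,1))
def nutmask(im):
  h=cv2.cvtColor(im['color'],cv2.COLOR_RGB2HSV); return h
s=vision.get_image('scene')
# pixels of predicted pan content and bowl for later check
print(proj(s,(o+20*sz)/1000).round(), proj(s,np.array([.6,-.183,.03])).round())
"
```

```text
t 13.1 tcp [ 618.3 -348.5  112.7] lean 31.0 head 96.71 roll 0.0 F [ 0.6  0.2 -1.3] grip 19.2 60.1 q [ 0.59  0.9   0.07  0.96 -0.44  1.67  0.81]
scoop [ 607.4 -254.8   66.9] caddy [-440.1   57.7] tilt 1.0
lip [ 601.9 -208.1   67.7]
[224. 266.] [257. 266.]
```

carry_out([
  [[0, -4, 0, 0.5, 0, -0.2, 1], [0, -7, 0, 0.9, 0, -0.3, 1], [0, -10, 0, 1.5, 0, -0.5, 1], [0, -13, 0, 2, 0, -0.7, 1], [0, -13, 0, 2, 0, -0.7, 1], [0, -13, 0, 2, 0, -0.7, 1], [0, -15, 0, 2.4, 0, -0.9, 1], [0, -17, 0, 2.8, 0, -1, 1]],
])

```text
clock: 13.95
tcp_pos: [0.615, -0.3322, 0.1336]
orientation: [-1.965, -2.2, -0.238]
wrist_force: [0.9, 0.0, -1.7]
grip_width: 0.0193
grasp_force: 60.2
```

carry_out([
  [[0, -2, 0, 0.4, 0, -0.3, 1], [0, -4, 0, 0.8, 0, -0.6, 1], [0, -6, 0, 1.2, 0, -0.8, 1], [0, -8, 0, 1.6, 0, -1.1, 1], [0, -10, 0, 2, 0, -1.3, 1], [0, -12, 0, 2.5, 0, -1.5, 1], [0, -14, 0, 2.9, 0, -1.7, 1], [0, -16, 0, 3.4, 0, -2, 1]],
])

```text
clock: 14.75
tcp_pos: [0.6123, -0.3027, 0.162]
orientation: [2.072, 2.325, -0.04]
wrist_force: [-0.4, 0.5, -1.4]
grip_width: 0.0189
grasp_force: 60.2
```

```bash
python3 -c "
from h import *
o,sx,sz=sstate(); print('lip',np.round(o+47*sx,1))
from h import *
for n in ('wrist','scene','side'):
  im=vision.get_image(n); h=cv2.cvtColor(im['color'],cv2.COLOR_RGB2HSV)
  cv2.imwrite('pics/e_%s.png'%n,im['color'][:,:,::-1])
  m=cv2.inRange(h,(8,110,60),(20,230,235))
  if n!='wrist':
    c=proj(im,np.array([.6,-.183,.03])); u,v=c.astype(int); q=m[v-25:v+30,u-38:u+38]; print(n,c.round())
    k=cv2.connectedComponentsWithStats(q)[2]; print([(r.tolist()) for r in k[1:] if r[4]>25])
"
```

```text
t 14.75 tcp [ 612.3 -302.7  162. ] lean -2.1 head 96.58 roll -0.1 F [-0.4  0.5 -1.4] grip 18.9 60.2 q [ 0.24  0.49  0.19  1.42 -0.06  1.22  0.54]
scoop [ 606.  -249.2   72.2] caddy [-434.3   58.4] tilt -32.1
lip [ 601.5 -209.6   47.2]
scene [257. 266.]
[[67, 0, 9, 15, 51], [19, 2, 16, 15, 161], [29, 12, 28, 25, 410], [41, 24, 35, 31, 349], [0, 45, 32, 10, 185]]
side [346. 191.]
[[0, 0, 76, 55, 1717], [22, 15, 44, 19, 560]]
```

```bash
python3 -c "
from h import *
a=sc(606,-249,150,96.4,-32)
go(a,sc(560,-200,150,93,-10),frm=sc(606,-249.2,72.2,96.5,-32.1))
"
```

```text
t 14.9 tcp [ 612.9 -301.9  162.4] lean -2.0 head 96.67 roll -0.0 F [-1.7  0.1 -0.9] grip 19.4 60.2 q [ 0.24  0.49  0.19  1.42 -0.06  1.22  0.55]
row [0.0, 0.1, 0.1] [-0.28, -0.01, -7.77]
row [-0.55, 22.09, 3.48] [2.25, -4.53, -5.17]
```

carry_out([
  [[0, -4, 0, 0, 0, 0, 1], [0, -8, 0, 0, 0, -0.5, 1], [0, -8, 0, 0, 0, -2, 1], [0, -6, 0, -0.1, 0, -3.5, 1], [0, -4, 0, -0.2, 0, -5, 1], [0, -2, 0, -0.3, 0, -6.5, 1], [0, 0, 0, -0.3, 0, -7.8, 1], [0, 0, 0, -0.3, 0, -7.8, 1]],
])

```text
clock: 15.7
tcp_pos: [0.6126, -0.3063, 0.243]
orientation: [2.075, 2.321, -0.033]
wrist_force: [0.3, -0.5, -1.7]
grip_width: 0.0192
grasp_force: 60.2
```

```bash
python3 -c "
from h import *
o,sx,sz=sstate()
for n in ('wrist','scene','side'):
  im=vision.get_image(n); cv2.imwrite('pics/f_%s.png'%n,im['color'][:,:,::-1])
  h=cv2.cvtColor(im['color'],cv2.COLOR_RGB2HSV)
  m=cv2.inRange(h,(8,110,60),(20,230,255))
  c=proj(im,np.array([.6,-.183,.025])); print(n,c.round())
  g=cv2.medianBlur(cv2.cvtColor(im['color'],cv2.COLOR_RGB2GRAY),3)
  f=im['fx']/np.linalg.norm(im['cam_to_world'][:3,3]-[.6,-.183,.025]); r=.019*f
  u0,v0,k=int(max(0,c[0]-.075*f)),int(max(0,c[1]-.065*f)),.15*f
  q=cv2.resize(g[v0:v0+int(k),u0:u0+int(k)],None,fx=4,fy=4,interpolation=cv2.INTER_CUBIC)
  H=cv2.HoughCircles(q,cv2.HOUGH_GRADIENT,1.5,r*4*1.2,param1=120,param2=25,minRadius=int(r*3.3),maxRadius=int(r*4.8))
  if H is not None:
    for x,y,rr in H[0][:8]:
      u,v=u0+x/4,v0+y/4; hh=h[min(399,int(v)),min(639,int(u))]; p=onz(im,u,v,.028)*1000
      print(' ',round(u),round(v),'r',round(rr/4,1),'exp',round(r,1),'hsv',hh,p.round()[:2])
"
```

```text
t 15.7 tcp [ 612.6 -306.3  243. ] lean -2.0 head 96.39 roll 0.1 F [ 0.3 -0.5 -1.7] grip 19.2 60.2 q [ 0.23  0.45  0.21  1.31 -0.06  1.37  0.55]
scoop [ 606.8 -252.5  153.3] caddy [-437.7   58.1] tilt -32.0
wrist [319.  48.]
  304 38 r 18.2 exp 16.1 hsv [ 15 164 169] [ 583. -176.]
  336 25 r 15.7 exp 16.1 hsv [ 19 121 248] [ 615. -161.]
  298 68 r 15.3 exp 16.1 hsv [ 15 153 223] [ 580. -205.]
scene [257. 267.]
  267 271 r 8.0 exp 8.0 hsv [ 14 118 141] [ 622. -167.]
side [346. 193.]
  359 188 r 8.4 exp 7.6 hsv [ 16 182 184] [ 580. -216.]
  346 189 r 7.9 exp 7.6 hsv [ 15 177 179] [ 608. -198.]
```

Four nuts lie in the bowl, near (583,-176), (615,-161), (580,-205) and (608,-198). Next I'll lay the scoop back down in its open spot.

```bash
python3 -c "
from h import *
b=sc(437,-72,60,88,0)
go(sc(520,-160,130,92,-15),b,frm=sc(606.8,-252.5,153.3,96.4,-32))
print('then');go(sc(437,-72,8,88,0),sc(437,-72,0.5,88,0),frm=b)
"
```

```text
t 15.85 tcp [ 612.2 -303.7  239.5] lean -2.0 head 96.55 roll -0.1 F [-0.  -0.1 -2.1] grip 19.3 60.2 q [ 0.23  0.45  0.21  1.31 -0.06  1.37  0.55]
row [-0.5, 16.99, 4.39] [7.94, -8.19, 4.03]
row [-2.06, 31.94, 8.26] [16.46, -16.23, 13.0]
then
t 15.85 tcp [ 612.2 -303.7  239.5] lean -2.0 head 96.55 roll -0.1 F [-0.  -0.1 -2.1] grip 19.3 60.2 q [ 0.23  0.45  0.21  1.31 -0.06  1.37  0.55]
row [0.0, 0.0, 0.0] [-2.6, 0.0, 4.5]
row [0.0, 0.0, 0.0] [-2.98, 0.0, 5.15]
```

carry_out([
  [[-0.1, 4.2, 1.1, 2, -2, 1, 1], [-0.2, 8.5, 2.2, 4, -4.1, 2, 1], [-0.3, 12.7, 3.3, 6, -6.1, 3, 1], [-0.5, 17, 4.4, 7.9, -8.2, 4, 1], [-0.9, 20.7, 5.4, 10.1, -10.2, 6.3, 1], [-1.3, 24.5, 6.3, 12.2, -12.2, 8.5, 1], [-1.7, 28.2, 7.3, 14.3, -14.2, 10.8, 1], [-2.1, 32, 8.3, 16.5, -16.2, 13, 1]],
])

```text
clock: 16.65
tcp_pos: [0.432, -0.1615, 0.1034]
orientation: [-1.96, -1.895, -0.528]
wrist_force: [0.4, -0.5, -1.6]
grip_width: 0.0195
grasp_force: 60.2
```

carry_out([
  [[0, 0, 0, 0, 0, 0, 1], [0, 0, 0, -0.6, 0, 1.1, 1], [0, 0, 0, -1.2, 0, 2.1, 1], [0, 0, 0, -1.8, 0, 3.1, 1], [0, 0, 0, -2.2, 0, 3.9, 1], [0, 0, 0, -2.4, 0, 4.2, 1], [0, 0, 0, -2.4, 0, 4.2, 1], [0, 0, 0, -2.4, 0, 4.2, 1]],
])

```text
clock: 17.45
tcp_pos: [0.4334, -0.1626, 0.0564]
orientation: [-1.961, -1.897, -0.526]
wrist_force: [-0.6, 1.8, -1.9]
grip_width: 0.0193
grasp_force: 60.3
```

```bash
python3 -c "
from h import *
o,sx,sz=sstate()
go(sc(o[0],o[1],2,88,0),sc(o[0],o[1],0,88,0),sc(o[0],o[1],-1,88,0),frm=(*sc(o[0],o[1],o[2],88,0),))
"
```

```text
t 17.45 tcp [ 433.4 -162.6   56.4] lean 30.1 head 88.11 roll 0.0 F [-0.6  1.8 -1.9] grip 19.3 60.3 q [ 0.45  0.4   0.14  1.91 -0.53  1.19  0.85]
scoop [436.5 -69.1   9.1] caddy [-236.5  206.9] tilt 0.1
t 17.45 tcp [ 433.4 -162.6   56.4] lean 30.1 head 88.11 roll 0.0 F [-0.6  1.8 -1.9] grip 19.3 60.3 q [ 0.45  0.4   0.14  1.91 -0.53  1.19  0.85]
row [0.0, 0.0, 0.0] [-0.35, 0.0, 0.61]
row [0.0, 0.0, 0.0] [-0.45, 0.0, 0.78]
row [0.0, 0.0, 0.0] [-0.5, 0.0, 0.87]
```

carry_out([
  [[0, 0, 0, -0.2, 0, 0.3, 1], [0, 0, 0, -0.4, 0, 0.6, 1], [0, 0, 0, -0.4, 0, 0.7, 1], [0, 0, 0, -0.5, 0, 0.8, 1], [0, 0, 0, -0.5, 0, 0.8, 1], [0, 0, 0, -0.5, 0, 0.8, 1], [0, 0, 0, -0.5, 0, 0.8, 1], [0, 0, 0, -0.5, 0, 0.8, 1]],
])

```text
clock: 18.25
tcp_pos: [0.4331, -0.1628, 0.0473]
orientation: [-1.96, -1.897, -0.527]
wrist_force: [-1.3, -0.2, 4.9]
grip_width: 0.0193
grasp_force: 61.0
```

```bash
python3 -c "
from h import *
sstate()"
```

```text
t 18.25 tcp [ 433.1 -162.8   47.3] lean 30.1 head 88.12 roll -0.0 F [-1.3 -0.2  4.9] grip 19.3 61.0 q [ 0.46  0.41  0.14  1.91 -0.54  1.18  0.86]
scoop [436.2 -69.2   0. ] caddy [-236.6  207.2] tilt 0.1
```

carry_out([
  [[0, 0, 0, 0, 0, 0, 2.5], [0, 0, 0, 0, 0, 0, 4], [0, 0, 0, 0, 0, 0, 6], [0, 0, 0, 0, 0, 0, 8], [0, 0, 0, 0, 0, 0, 8.5], [0, 0, 0, 0, 0, 0, 8.5], [0, 0, 0, 0, 0, 0, 8.5], [0, 0, 0, 0, 0, 0, 8.5]],
])

```text
clock: 19.05
tcp_pos: [0.4331, -0.1627, 0.0467]
orientation: [-1.961, -1.897, -0.526]
wrist_force: [-0.0, 0.7, 0.4]
grip_width: 0.085
grasp_force: 0.0
```

carry_out([
  [[0, 0, 0, 0.5, 0, -0.9, 8.5], [0, 0, 0, 1.5, 0, -2.6, 8.5], [0, 0, 0, 3, 0, -5.2, 8.5], [0, 0, 0, 5, 0, -8.7, 8.5], [0, 0, 0, 7, 0, -12.1, 8.5], [0, 0, 0, 8, 0, -13.9, 8.5], [0, 0, 0, 8, 0, -13.9, 8.5], [0, 0, 0, 8, 0, -13.9, 8.5]],
])

```text
clock: 19.85
tcp_pos: [0.4331, -0.1632, 0.2076]
orientation: [-1.961, -1.898, -0.527]
wrist_force: [-0.1, 0.4, -1.1]
grip_width: 0.0848
grasp_force: 0.0
```

```bash
python3 -c "
from h import *
state()
for n in ('wrist','scene','side'):
  im=vision.get_image(n); cv2.imwrite('pics/z_%s.png'%n,im['color'][:,:,::-1])
  h=cv2.cvtColor(im['color'],cv2.COLOR_RGB2HSV)
  c=proj(im,np.array([.6,-.183,.025])); g=cv2.medianBlur(cv2.cvtColor(im['color'],cv2.COLOR_RGB2GRAY),3)
  f=im['fx']/np.linalg.norm(im['cam_to_world'][:3,3]-[.6,-.183,.025]); r=.019*f
  u0,v0,k=int(max(0,c[0]-.08*f)),int(max(0,c[1]-.08*f)),.16*f
  q=cv2.resize(g[v0:v0+int(k),u0:u0+int(k)],None,fx=4,fy=4,interpolation=cv2.INTER_CUBIC)
  H=cv2.HoughCircles(q,cv2.HOUGH_GRADIENT,1.5,r*4*1.2,param1=100,param2=18,minRadius=int(r*3.3),maxRadius=int(r*4.8))
  for x,y,rr in (H[0][:8] if H is not None else []):
      u,v=u0+x/4,v0+y/4; print(n,round(u),round(v),'r',round(rr/4,1),round(r,1),'hsv',h[min(399,int(v)),min(639,int(u))],onz(im,u,v,.028)[:2].round(3))
# things that should not have changed
for n,bx in (('scene',{'remote':(240,300,330,360),'glass_b':(355,262,388,308),'coaster':(360,168,384,188),'glass_a':(165,208,197,250),'caddy':(340,180,440,255),'bowl_rim':(215,232,298,297)}),):
  a=cv2.imread('pics/scene0.png').astype(int); b=cv2.imread('pics/z_scene.png').astype(int)
  for k,(x0,y0,x1,y1) in bx.items(): print(k,(abs(a-b).sum(2)[y0:y1,x0:x1]>60).mean().round(3))
w=cv2.imread('pics/z_wrist.png'); hs=cv2.cvtColor(w,cv2.COLOR_BGR2HSV); k=cv2.connectedComponentsWithStats(cv2.inRange(hs,(0,0,90),(180,40,255)))[2]; print([x.tolist() for x in k[1:] if x[4]>800])
"
```

```text
t 19.85 tcp [ 433.1 -163.2  207.6] lean 30.0 head 88.14 roll 0.0 F [-0.1  0.4 -1.1] grip 84.8 0.0 q [ 0.43  0.2   0.16  1.79 -0.47  1.46  0.69]
wrist 487 261 r 17.4 15.0 hsv [ 15 152 220] [ 0.619 -0.168]
wrist 492 299 r 15.7 15.0 hsv [ 15 161 203] [ 0.618 -0.208]
wrist 450 264 r 16.1 15.0 hsv [ 15 154 220] [ 0.577 -0.171]
wrist 426 304 r 16.1 15.0 hsv [150  18  28] [ 0.547 -0.211]
wrist 477 284 r 17.8 15.0 hsv [ 15 166 178] [ 0.605 -0.193]
wrist 427 242 r 16.5 15.0 hsv [ 17  41 166] [ 0.555 -0.146]
wrist 521 323 r 12.8 15.0 hsv [105  19  55] [ 0.645 -0.233]
scene 242 264 r 8.0 8.0 hsv [ 15 123 162] [ 0.578 -0.21 ]
scene 267 270 r 8.4 8.0 hsv [ 15 129 146] [ 0.62  -0.167]
scene 252 276 r 9.3 8.0 hsv [ 16 131 168] [ 0.619 -0.202]
scene 258 260 r 7.6 8.0 hsv [ 14 124 166] [ 0.584 -0.173]
scene 234 251 r 9.3 8.0 hsv [ 14  22 196] [ 0.533 -0.213]
side 359 188 r 8.8 7.6 hsv [ 15 176 188] [ 0.581 -0.217]
side 346 189 r 7.9 7.6 hsv [ 15 178 186] [ 0.608 -0.197]
side 338 195 r 8.8 7.6 hsv [ 15 183 173] [ 0.61  -0.161]
side 354 174 r 8.4 7.6 hsv [ 24  31 234] [ 0.624 -0.274]
remote 0.042
glass_b 0.0
coaster 0.085
glass_a 0.0
caddy 0.112
bowl_rim 0.233
[[559, 67, 81, 63, 2109], [278, 146, 84, 76, 5476], [403, 197, 169, 137, 8183]]
```

```bash
python3 -c "
from station import env
print(env.finish_job())"
```

```text
the job is handed in; nothing more can be done
None
```

I tipped all four walnuts into the bowl, laid the scoop flat on the open table, let go of it, and handed the job in at about 20 s; the final check was by image measurement, as my picture views were used up.

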